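Drop a spent battery into the collector with its lever

ROBOT

A 7-joint arm with a two-finger parallel gripper is mounted at the origin on a cart in front of the work surface, level with it; the furniture and walls round the work are solid. World frame = base frame: x ahead of the robot, y to its left, z up, the work surface at z = 0. Lengths are in m, angles in rad, forces in N, time in s.
With the tool pointing down it reaches from about 0.4 to 0.85 m from the base axis. Payload 10.4 kg.
Tool frame: the origin (TCP) lies at the very end of the fingers, on their centre line; the grasp point (between the pads) lies r.tcp_to_grasp behind it (r.tcp_to_grasp is the distance from the TCP to the grasp point, in m); z points along the fingers, y is the line along which they close (so a half turn about z gives the same grasp; the last joint's range is limited). The gripper opens to 87 mm and grips with 3 to 60 N. Pads are 19 mm wide; open, the fingers measure 117 mm over their backs; the gripper's body (75 mm by 190 mm) begins 51 mm behind the grasp point.
Start: joints at [-1.285, 0.332, -0.065, 1.46, 0.022, 1.35, -0.088], TCP at [0.19, 0.595, 0.223] pointing down, gripper open.
Joint ranges: [-2.6, 2.6], [-0.5, 2.12], [-1.47, 1.34], [0.16, 2.42], [-1.27, 4.41], [0.06, 2.06], [-2.6, 2.6]. Speed limits (rad/s): [2.22, 2.22, 2.79, 2.79, 3.14, 3.14, 3.14].

INTERFACE

Orientations are given as a unit quaternion [x, y, z, w].
In Python, from bench import monitor, cams, ticket, r gives the robot as it stands.
- The arm moves only by the shell command python3 -m crank 'ROWS' [OPENING] [FORCE]. ROWS is a JSON object whose one key "steps" holds a list of rows, each a list of 2 entries, a list of its own where there are three numbers: the shift along the world's x, y, z in units of 25 mm (1.0 is 25 mm), then the turn, a rotation vector about the world's x, y, z in units of 5 degrees (1.0 is 5 degrees). In form: {"steps": [[[x, y, z], [ax, ay, az]], ...]}. A call has 1 to 10 rows; each row shifts and turns the commanded pose from where the row before left it; what a row does not reach is not made up. A row lasts 1/12 s, in which the tool goes at most 41.7 mm and 7.16 degrees, less where a joint would pass 70% of its speed; a pose out of reach is approached as far as the arm can. A call is refused whole if a number of a shift passes 1 or a number of a turn 1, either way. A call with a gripper value outside its range is refused whole. OPENING is the finger opening in mm, from 0 to 87, set as the call begins (- or left out, the last holds). The fingers move at their own pace and stop on an object; FORCE is the grip in N (left out, the last holds). Time passes only in rows, so rows that do not move let the fingers close. It gives the time, the measured TCP pose, the force, the opening and the grip force at its end, in the units of the state.
- monitor.read_state(): the state, without advancing time (a new reading comes with each control period).
- cams.camera(name): name is "scene" or "top" or "wrist"; returns a dict with "pixels" (400x640x3 uint8, blue, green, red), "z_map" (400x640 float32, m along the optical axis (not along the pixel's ray), 0 where there is no reading), "vfov" (degrees; the focal length in pixels is half the picture's height over the tangent of half this angle, whatever the lens; pixels are square), "cx", "cy" (the principal point, pixels), "T" (4x4, takes a point from camera to world coordinates). Camera axes: x right, y up, looking along -z (the intrinsics and any distortion apply to the point x, -y, -z); pixel columns grow to the right and rows downward; lengths in m; the calibration is good to about 2 mm. A picture is of the moment at which its call begins.
- ticket.close_job(): hands the job in; it is judged then, once.
The state is a dict: "time": time; "joint_positions": joint angles; "joint_vel": joint speeds; "joint_torque": joint torques, N m; "ee_pos": TCP position; "eef_rot": TCP orientation; "ft_force": force on the tool from outside, world axes, zero at the start; "torque": the same for the moment, N m; "width": finger opening in m; "grip_force": force on a finger pad.
Only numpy, scipy, OpenCV 4.12 (cv2) and the standard library are available. Lean on these libraries where they do the work, as an engineer would, in place of code of your own. Each camera call takes 0.05 s, during which the arm holds its last target. There are 200 camera calls.

TASK

A spent battery waits in the chute on the side of the battery collector. With the fingertips, press the collector's lever right down so that the lid lifts fully and the battery rolls in, then keep the fingertips on the lever and let it come up slowly until the lid is shut, so that the lid never slams. Work only by the lever: do not touch the battery or the lid, pick nothing up, leave the mug, tin and carton where they stand, and finish clear of everything.

Things in the scene. Friction and masses are not known exactly. Their poses are not given: they have to be found in the camera images.
- collector: White plastic bin, fixed to the worktop, 130 (x) x 110 (y) mm, rim 115 mm high, 4 mm walls; origin at the centre of its underside, z up, its front (lever side) facing its own -x, turned up to 0.4 rad. On its left side (+y) a white sloping chute rises outward from the rim, reaching 115 mm from the origin and 150 mm high; the battery leans there against the side of the shut lid.
- lever (a joint): Angle of the steel lever that sticks out of the middle of the collector's front, rad: 0 level (lid shut), 0.42 pressed down to its stop (lid open 1.0; the lid turns 2.38 times as far). Pivot 74 mm ahead of the collector's origin, 60 mm up; at its outer end a flat pad 44 mm long, 36 mm wide, 8 mm thick. Sprung up with about 3 to 4 N at the pad: let go, it flies up and the lid slams.
- lever_pad (a point): Centre of the pad's upper face, 80 mm out from the lever's pivot: 154 mm in front of the collector's origin, 65 mm above the worktop with the lever up, about 32 mm above it at the stop. Press here. Handles of the wall cabinets above stick out to 0.54 m ahead of the robot's base axis, from 0.47 m height up: keep the wrist nearer than that on the way.
- lid: Grey lid, an inverted tray 138 x 114 mm, 30 mm deep, over the whole bin, hinged at the back so its front edge rises; its top is 147 mm up when shut, its front edge about 255 mm up when open. Origin on the hinge line, 71 mm behind the collector's origin and 119 mm up; axes as the collector's when shut. Not to be touched.
- battery: Spent round battery (green and white), 15 mm thick and 50 mm long, about 23 g, lying in the chute along the collector's x, about 66 mm left of its middle and 122 mm up; origin on its lower side at mid-length, own y along it. With the lid fully open it rolls into the bin by itself within about a second. Not to be touched.
- mug: White mug, 79 mm across and 89 mm high, handle to its side (109 mm over all), standing to the right of the collector; origin under its middle.
- tin: Low round tin, 86 mm across, 40 mm high, right of the lever, its centre 130 to 145 mm from the lever's middle line; origin under its centre.
- carton: Small carton, 36 x 93 mm and 56 mm high, left of the lever, its centre 130 to 145 mm from the lever's middle line; origin under its centre.

How it is judged:
On the way:
1. the lever is pressed down by the fingers, turned more than 0.36 rad (lid open 0.86 rad) and the battery has dropped into the bin (value of joint lever above 0.36 rad and contact force between the fingers and anything else above 0.5 N and x of battery in the frame of collector between -0.063 and 0.063 m and y of battery in the frame of collector between -0.053 and 0.053 m and z of battery in the frame of collector between -0.002 and 0.085 m), for 0.1 s.
At the end, for the whole second after the job is handed in: The battery lies at rest inside the bin (speed under 0.03 m/s, its middle within the bin's walls, below 85 mm), the lid is shut (lever under 0.02 rad, lid under 0.05 rad), and the mug, tin and carton are within 20 mm of where they stood (value of joint lever below 0.02 rad and x of battery in the frame of collector between -0.063 and 0.063 m and y of battery in the frame of collector between -0.053 and 0.053 m and z of battery in the frame of collector between -0.002 and 0.085 m and linear speed of battery below 0.03 m/s and distance of each of mug, tin, carton from where it was at the start of the episode below 0.02 m); the robot touches nothing.
It fails at once if the lid slams: it closes faster than 2.4 rad/s (lever 1.0 rad/s, its pad 80 mm/s) (velocity of joint lever below -1 rad/s).
It fails at once if the robot touches the lid (contact force between the arm and lid above 0.3 N).
It fails at once if the robot touches the battery (contact force between the arm and battery above 0.3 N).
It fails at once if the battery is lifted more than 40 mm above where it lay (over 160 mm above the worktop) (height (world z) of battery above 0.16 m).
It fails at once if the mug, tin or carton is lifted, or displaced by more than 20 mm (distance of any of mug, tin, carton from where it was at the start of the episode above 0.02 m or height (world z) of any of mug, tin, carton above 0.012 m).
It also fails if it takes over 38 s, if anything falls off the work surface, if the arm or the gripper's body presses on something with over 40 N, if the wrist force passes 120 N, or if a joint passes its speed limit or range.

## Working session

There is one attempt and no reset: what is moved stays moved. The work goes in short steps, Python scripts to look and compute and a shell command to move; the robot and the scene stay as the last step left them, time stands still between calls to the robot, and variables do not carry over. Pictures are saved under pics/ and viewed, at most 10 in all, crops included, and the job is handed in when it is done.

```bash
mkdir -p pics; ls; cat > look.py <<'E'
from bench import monitor, cams, ticket, r
import numpy as np, cv2
def snap(n,f):
    c=cams.camera(n); np.savez('/tmp/'+f+'.npz',**{k:np.array(v) for k,v in c.items()}); cv2.imwrite('pics/'+f+'.png',c['pixels']); return c
def world(c):
    h,w=c['z_map'].shape; F=h/2/np.tan(np.radians(c['vfov'])/2)
    u,v=np.meshgrid(np.arange(w),np.arange(h)); d=c['z_map']
    P=np.stack([(u-c['cx'])/F*d,-(v-c['cy'])/F*d,-d,np.ones_like(d)],-1)
    return (P@np.array(c['T']).T)[...,:3]
E
python3 - <<'E'
from look import *
for n in('scene','top'):
    c=snap(n,n+'1'); print(n,{k:c[k] for k in c if k not in('pixels','z_map')})
s=monitor.read_state(); print(s, r.tcp_to_grasp)
E
```

```text
pics
scene {'vfov': 45.63568293102337, 'cx': 317.27940625386003, 'cy': 191.6525333176499, 'T': array([[ 0.45732213,  0.64120323, -0.6162101 ,  0.06602839],
       [-0.8892455 ,  0.32196818, -0.32492912, -0.36065372],
       [-0.00994556,  0.69655934,  0.71743026,  0.69384259],
       [ 0.        ,  0.        ,  0.        ,  1.        ]])}
top {'vfov': 55.860249075573186, 'cx': 316.20528297541205, 'cy': 201.1061230750214, 'T': array([[-0.0052159 ,  0.98294686, -0.18381583,  0.43301234],
       [-0.9999244 , -0.00307978,  0.01190453, -0.07620481],
       [ 0.01113541,  0.18386403,  0.98288861,  0.95151763],
       [ 0.        ,  0.        ,  0.        ,  1.        ]])}
{'time': 0.1, 'joint_positions': array([-1.28459583,  0.33278924, -0.06468533,  1.46087355,  0.02159694,
        1.34992287, -0.08852859]), 'joint_vel': array([ 7.08043836e-04, -1.90508491e-03,  1.46312345e-04, -2.45918641e-03,
        1.04156043e-03,  4.77738258e-05,  7.29848159e-04]), 'joint_torque': array([ 1.19982720e-03, -6.24544787e+01,  2.44253426e-02, -3.90714240e+01,
       -6.14766078e-02,  3.67639842e-02,  7.42393922e-05]), 'ee_pos': array([0.18984947, 0.59508792, 0.22183787]), 'eef_rot': array([ 1.53799124e-01,  9.88101922e-01, -6.45249122e-04, -6.87451206e-05]), 'ft_force': array([-0.44598278, -0.12174556,  0.16025042]), 'torque': array([-0.02993937,  0.01824213, -0.01364647]), 'grip_force': 0.0, 'width': 0.08710572283991956} 0.0187
```

View pics/scene1.png

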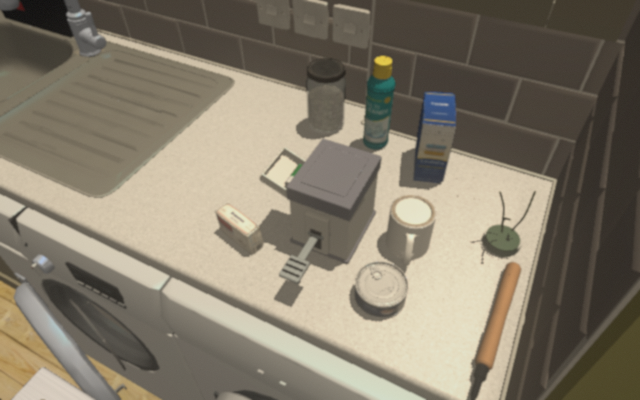

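View pics/top1.png

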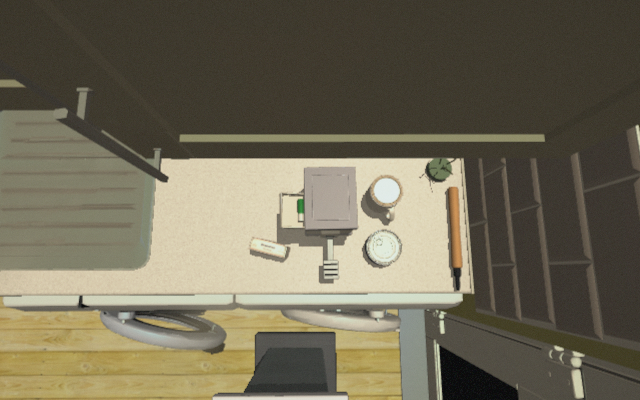

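The scene view shows the pad at about (296,265), the lid at (337,175), the tin at (381,288) and the carton at (240,227). In the top view the pad is at (331,269), the lid at (330,197), the tin at (383,247), the carton at (269,248), the mug at (386,192) and the battery at (300,207).

```bash
python3 - <<'E'
from look import *
L={n:dict(np.load('/tmp/%s1.npz'%n)) for n in('top','scene')}
W={n:world(L[n]) for n in L}
def ray(n,u,v):
    c=L[n];F=200/np.tan(np.radians(float(c['vfov']))/2);T=c['T']
    d=T[:3,:3]@np.array([(u-c['cx'])/F,-(v-c['cy'])/F,-1]);return T[:3,3],d
# Lid top plane from depth (shut lid, z~0.147), pad, tin, carton by height bands in both views
for n in W:
    P=W[n];z=P[...,2]; print(n,'pad depth pts')
    ok=(P[...,0]>.3)&(P[...,0]<.9)&(np.abs(P[...,1]+.1)<.35)
    for lab,(a,b),amin in(('lid',(.137,.155),400),('tin',(.033,.046),100),('carton',(.05,.063),60),('pad',(.058,.072),20),('mugrim',(.08,.095),60)):
        m=((z>a)&(z<b)&ok).astype(np.uint8)
        k,lb,st,_=cv2.connectedComponentsWithStats(m)
        for i in range(1,k):
            if st[i,4]>=amin:
                q=P[lb==i]; box=cv2.minAreaRect((q[:,:2]*1000).astype(np.float32))
                print(lab,st[i].tolist(),q.mean(0).round(4),[np.round(x,1) for x in box])
# triangulate the pad centre from both pictures
(a,d),(b,e)=ray('top',331,269),ray('scene',296,266)
t=np.linalg.lstsq(np.c_[d,-e],b-a,rcond=None)[0];print('tri',a+d*t[0],b+e*t[1])
c=L['top']['pixels'][225:290,300:360];s=L['scene']['pixels'][220:300,250:340]
cv2.imwrite('pics/crops.png',np.hstack([cv2.resize(c,(370,400)),cv2.resize(s,(430,400))]))
E
```

```text
top pad depth pts
lid [304, 167, 54, 64, 3252] [ 0.5899 -0.1166  0.1478] [array([ 591.9, -116.6]), array([139. , 113.9]), np.float64(1.2)]
tin [367, 230, 36, 36, 993] [ 0.4902 -0.251   0.0371] [array([ 490.4, -250.7]), array([85.3, 83.8]), np.float64(43.1)]
carton [249, 237, 39, 22, 483] [0.4895 0.0277 0.0548] [array([489.6,  28. ]), array([87.9, 30.8]), np.float64(74.7)]
pad [369, 188, 26, 29, 76] [ 0.5849 -0.2448  0.0664] [array([ 592.7, -238.1]), array([88. , 21.6]), np.float64(44.1)]
pad [322, 236, 17, 44, 450] [ 0.4547 -0.1192  0.0644] [array([ 465.8, -118.9]), array([99.9, 35.5]), np.float64(1.2)]
mugrim [370, 175, 34, 33, 857] [ 0.6187 -0.2516  0.0863] [array([ 619.1, -251.7]), array([76.2, 77.1]), np.float64(62.7)]
scene pad depth pts
lid [307, 59, 39, 24, 745] [0.8605 0.0348 0.1482] [array([863.4,  38. ]), array([72.5, 83.1]), np.float64(1.0)]
lid [422, 92, 34, 40, 1253] [ 0.8281 -0.2231  0.1492] [array([ 836.3, -221.2]), array([107.9,  61.7]), np.float64(16.2)]
lid [286, 138, 96, 75, 4154] [ 0.5856 -0.1202  0.1469] [array([ 594.1, -116.8]), array([141.5, 114.8]), np.float64
[... 2245 characters left out ...]
.float64(10.4)]
mugrim [307, 92, 39, 15, 209] [0.84   0.0237 0.0874] [array([847.6,  25.4]), array([38.9, 85. ]), np.float64(29.4)]
mugrim [365, 109, 27, 13, 156] [ 0.8398 -0.0983  0.0875] [array([844.3, -95.8]), array([28.6, 55.9]), np.float64(16.0)]
mugrim [418, 127, 33, 29, 211] [ 0.7908 -0.2327  0.0874] [array([ 804.9, -212.9]), array([98. , 47.3]), np.float64(58.0)]
mugrim [290, 179, 88, 54, 475] [ 0.5447 -0.1358  0.0877] [array([ 568.2, -148.9]), array([ 84.4, 169.7]), np.float64(50.9)]
mugrim [390, 195, 47, 37, 1294] [ 0.6185 -0.2533  0.0856] [array([ 620.5, -252.4]), array([77.4, 75.8]), np.float64(88.2)]
tri [ 0.43884549 -0.12014858  0.06894046] [ 0.44080401 -0.12284804  0.06908781]
```

View pics/crops.png

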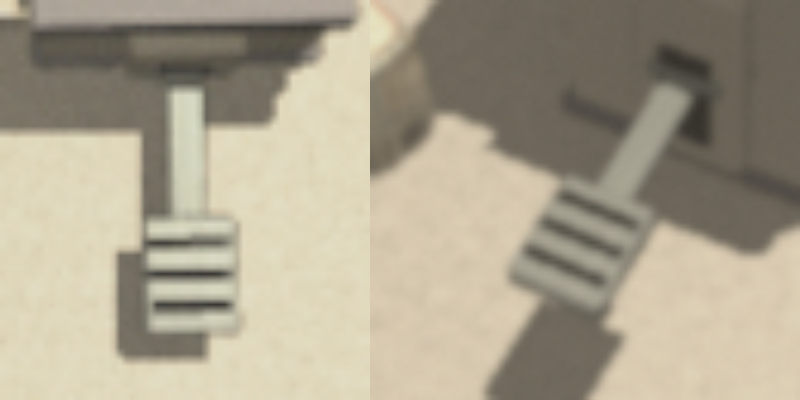

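The crops show the pad's slotted plate clearly, with nothing over it. It is centred near (0.438, -0.119, 0.065) and the collector is turned about 1°. I'll swing across high with the fingers closing and the tool's y axis turned to world y.

```bash
python3 -m crank '{"steps":[[[0.8,-1,0],[0,0,0.35]],[[0.8,-1,0],[0,0,0.35]],[[0.8,-1,0],[0,0,0.35]],[[0.8,-1,0],[0,0,0.35]],[[0.8,-1,0],[0,0,0.35]],[[0.8,-1,0],[0,0,0.35]],[[0.8,-1,0],[0,0,0.35]],[[0.8,-1,0],[0,0,0.35]],[[0.8,-1,0],[0,0,0.35]],[[0.8,-1,0],[0,0,0.35]]]}' 0 10
python3 -m crank '{"steps":[[[0.2,-1,0],[0,0,0]],[[0.2,-1,0],[0,0,0]],[[0.2,-1,0],[0,0,0]],[[0.2,-1,0],[0,0,0]],[[0.2,-1,0],[0,0,0]],[[0.2,-1,0],[0,0,0]],[[0.2,-1,0],[0,0,0]],[[0,-1,0],[0,0,0]],[[0,-1,0],[0,0,0]],[[0,0,0],[0,0,0]]]}'
```

```text
time: 0.93
ee_pos: [0.3905, 0.3439, 0.2224]
eef_rot: [0.001, 1.0, -0.0, -0.0]
ft_force: [1.1, 0.7, 0.7]
width: 0.0284
grip_force: 0.0
time: 1.77
ee_pos: [0.4251, 0.1157, 0.2225]
eef_rot: [0.005, 1.0, -0.0, -0.0]
ft_force: [0.5, -0.5, 0.3]
width: 0.0003
grip_force: 0.0
```

```bash
python3 -m crank '{"steps":[[[0.03,-1,0],[0,0,0]],[[0.03,-1,0],[0,0,0]],[[0.03,-1,0],[0,0,0]],[[0.03,-1,0],[0,0,0]],[[0.03,-1,0],[0,0,0]],[[0.03,-1,0],[0,0,0]],[[0.03,-1,0],[0,0,0]],[[0.03,-1,0],[0,0,0]],[[0.03,-1,0],[0,0,0]],[[0,-0.4,0],[0,0,0]]]}'
python3 -m crank '{"steps":[[[0,0,-0.8],[0,0,0]],[[0,0,-0.8],[0,0,0]],[[0,0,-0.8],[0,0,0]],[[0,0,-0.8],[0,0,0]],[[0,0,-0.8],[0,0,0]],[[0,0,-0.8],[0,0,0]],[[0,0,-0.6],[0,0,0]],[[0,0,0],[0,0,0]]]}'
python3 - <<'E'
from look import *
c=snap('scene','scene2')
cv2.imwrite('pics/s2.png',cv2.resize(c['pixels'][120:320,200:440],(720,600)))
E
```

```text
time: 2.6
ee_pos: [0.4314, -0.1175, 0.2226]
eef_rot: [0.003, 1.0, -0.0, 0.0]
ft_force: [-0.2, -0.8, 0.1]
width: 0.0006
grip_force: 0.0
time: 3.27
ee_pos: [0.4298, -0.1136, 0.0849]
eef_rot: [0.001, 1.0, -0.0, -0.002]
ft_force: [-1.0, -0.1, 0.2]
width: 0.0004
grip_force: 0.0
```

View pics/s2.png

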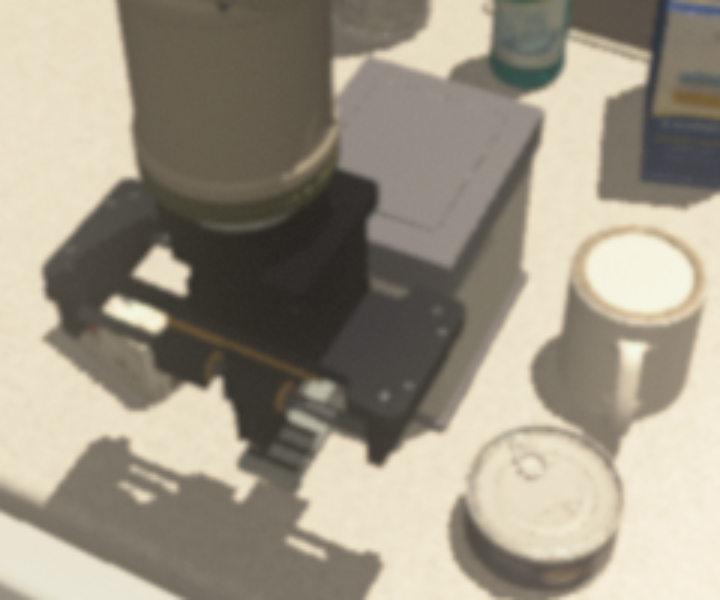

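The picture shows the closed fingertips just above the pad (pad about (290,440) in the crop), with the body clear of the lid, tin and mug. I'll centre in y and press.

```bash
python3 -m crank '{"steps":[[[0.04,-0.24,0],[0,0,0]],[[0,0,-0.25],[0,0,0]],[[0,0,-0.25],[0,0,0]],[[0,0,-0.2],[0,0,0]],[[0,0,-0.2],[0,0,0]],[[0,0,-0.2],[0,0,0]],[[0,0,-0.2],[0,0,0]],[[0,0,-0.2],[0,0,0]],[[0,0,-0.2],[0,0,0]],[[0,0,0],[0,0,0]]]}'
```

```text
time: 4.15
ee_pos: [0.4327, -0.1205, 0.0444]
eef_rot: [0.002, 1.0, -0.0, -0.0]
ft_force: [0.7, 0.8, 3.8]
width: 0.0006
grip_force: 1.7
```

Contact with the spring at 3.8 N. Continue to the stop.

```bash
python3 -m crank '{"steps":[[[0,0,-0.15],[0,0,0]],[[0,0,-0.15],[0,0,0]],[[0,0,-0.15],[0,0,0]],[[0,0,-0.1],[0,0,0]],[[0,0,0],[0,0,0]],[[0,0,0],[0,0,0]]]}'
```

```text
time: 4.65
ee_pos: [0.4325, -0.1206, 0.0311]
eef_rot: [0.002, 1.0, 0.0, -0.0]
ft_force: [0.9, 0.9, 3.4]
width: 0.0
grip_force: 1.6
```

```bash
python3 -m crank '{"steps":[[[0,0,-0.08],[0,0,0]],[[0,0,-0.08],[0,0,0]],[[0,0,0],[0,0,0]],[[0,0,0],[0,0,0]],[[0,0,0],[0,0,0]]]}'
```

```text
time: 5.07
ee_pos: [0.4332, -0.1207, 0.0296]
eef_rot: [0.002, 1.0, 0.001, 0.0]
ft_force: [-16.8, 3.3, 50.7]
width: 0.0006
grip_force: 26.7
```

At the stop. I'll ease off a little, hold, and look.

```bash
python3 -m crank '{"steps":[[[0,0,0.03],[0,0,0]],[[0,0,0.02],[0,0,0]],[[0,0,0],[0,0,0]],[[0,0,0],[0,0,0]],[[0,0,0],[0,0,0]],[[0,0,0],[0,0,0]],[[0,0,0],[0,0,0]],[[0,0,0],[0,0,0]],[[0,0,0],[0,0,0]],[[0,0,0],[0,0,0]]]}'
python3 -m crank '{"steps":[[[0,0,0],[0,0,0]],[[0,0,0],[0,0,0]],[[0,0,0],[0,0,0]],[[0,0,0],[0,0,0]],[[0,0,0],[0,0,0]],[[0,0,0],[0,0,0]]]}'
python3 - <<'E'
from look import *
c=snap('scene','scene3');d=snap('top','top3')
cv2.imwrite('pics/s3.png',np.hstack([cv2.resize(c['pixels'][80:320,200:440],(400,400)),cv2.resize(d['pixels'][140:300,240:400],(400,400))]))
E
```

```text
time: 5.9
ee_pos: [0.4331, -0.1206, 0.03]
eef_rot: [0.002, 1.0, 0.001, 0.0]
ft_force: [-9.6, 2.5, 34.5]
width: 0.0006
grip_force: 17.4
time: 6.4
ee_pos: [0.4331, -0.1207, 0.03]
eef_rot: [0.002, 1.0, 0.001, 0.0]
ft_force: [-9.2, 2.3, 33.1]
width: 0.0007
grip_force: 17.4
```

View pics/s3.png

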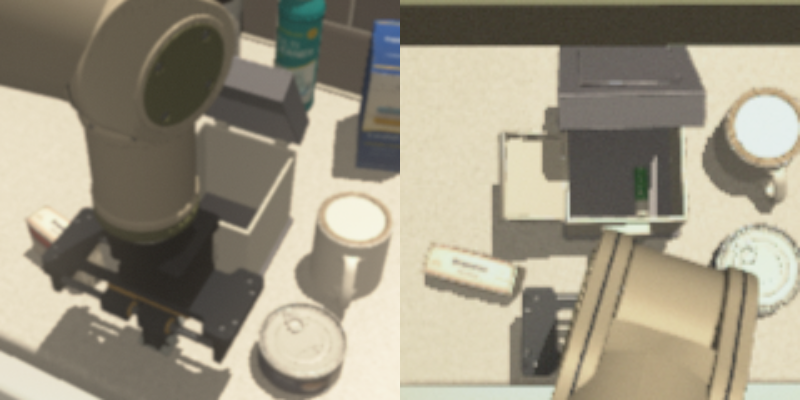

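The lid is fully up and the battery (green, at (640,190) in the right half) lies in the bin, with the chute empty. Now I'll let the lever up slowly.

```bash
U='x'; python3 -m crank '{"steps":[[[0,0,0.03],[0,0,0]],[[0,0,0.04],[0,0,0]],[[0,0,0.06],[0,0,0]],[[0,0,0.06],[0,0,0]],[[0,0,0.06],[0,0,0]],[[0,0,0.06],[0,0,0]],[[0,0,0.06],[0,0,0]],[[0,0,0.06],[0,0,0]],[[0,0,0.06],[0,0,0]],[[0,0,0.06],[0,0,0]]]}'
python3 -m crank '{"steps":[[[0,0,0.06],[0,0,0]],[[0,0,0.06],[0,0,0]],[[0,0,0.06],[0,0,0]],[[0,0,0.06],[0,0,0]],[[0,0,0.06],[0,0,0]],[[0,0,0.06],[0,0,0]],[[0,0,0.06],[0,0,0]],[[0,0,0.06],[0,0,0]],[[0,0,0.06],[0,0,0]],[[0,0,0.06],[0,0,0]]]}'
python3 -m crank '{"steps":[[[0,0,0.06],[0,0,0]],[[0,0,0.06],[0,0,0]],[[0,0,0.06],[0,0,0]],[[0,0,0.06],[0,0,0]],[[0,0,0.06],[0,0,0]],[[0,0,0.06],[0,0,0]],[[0,0,0.06],[0,0,0]],[[0,0,0.06],[0,0,0]],[[0,0,0.06],[0,0,0]],[[0,0,0.06],[0,0,0]]]}'
```

```text
time: 7.33
ee_pos: [0.4324, -0.1205, 0.0424]
eef_rot: [0.002, 1.0, 0.0, -0.0]
ft_force: [-3.8, 0.3, 2.9]
width: 0.0005
grip_force: 1.7
time: 8.17
ee_pos: [0.4328, -0.1205, 0.0575]
eef_rot: [0.002, 1.0, 0.0, 0.0]
ft_force: [-2.7, 0.3, 2.9]
width: 0.0004
grip_force: 1.6
time: 9.0
ee_pos: [0.4328, -0.1205, 0.0725]
eef_rot: [0.002, 1.0, 0.0, 0.0]
ft_force: [-0.2, 1.0, -0.8]
width: 0.0007
grip_force: 0.0
```

Lever is up and the fingers are free of it. Rise clear and check.

```bash
python3 -m crank '{"steps":[[[0,0,0.5],[0,0,0]],[[0,0,0.8],[0,0,0]],[[0,0,0.8],[0,0,0]],[[0,0,0.8],[0,0,0]],[[0,0,0.8],[0,0,0]],[[0,0,0.8],[0,0,0]],[[0,0,0.8],[0,0,0]],[[0,0,0.6],[0,0,0]],[[0,0,0],[0,0,0]],[[0,0,0],[0,0,0]]]}'
python3 - <<'E'
from look import *
c=snap('scene','scene4');d=snap('top','top4')
cv2.imwrite('pics/s4.png',np.hstack([cv2.resize(c['pixels'][80:320,200:440],(400,400)),cv2.resize(d['pixels'][140:300,240:400],(400,400))]))
for n,f in((c,'scene'),(d,'top')):
    P=world(n);z=P[...,2];m=(z>.137)&(z<.155)&(abs(P[...,0]-.59)<.09)&(abs(P[...,1]+.117)<.07);print(f,m.sum(),z[m].mean(),z[m].std())
E
```

```text
time: 9.83
ee_pos: [0.433, -0.1205, 0.2202]
eef_rot: [0.002, 1.0, 0.0, 0.001]
ft_force: [-0.3, 0.4, -1.1]
width: 0.0007
grip_force: 0.0
scene 1333 0.1457067369592475 0.002628868008738653
top 2938 0.14793009555997172 0.0017474839993723054
```

View pics/s4.png

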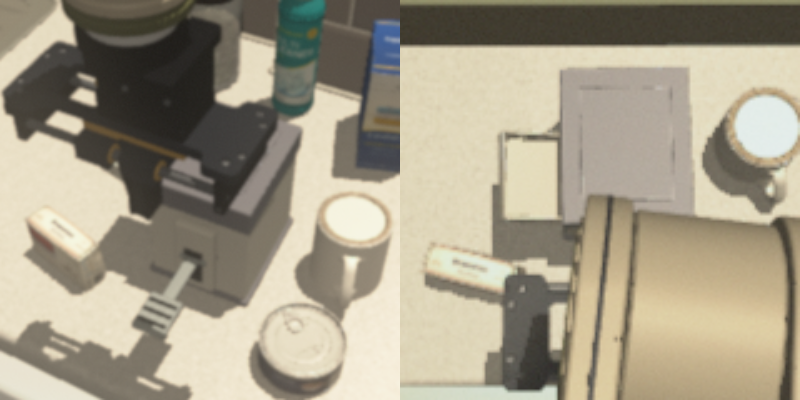

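The lid is shut with its top at 0.148 m, the lever (at (165,295), left half) is level, the chute is empty, the mug, tin and carton have not moved, and the arm is clear.

```bash
python3 -c "
from bench import ticket; print(ticket.close_job())"
```

```text
the job is handed in; nothing more can be done
None
```

The job is handed in: the lever was pressed to its stop, the battery rolled into the bin, and the lever was let up slowly until the lid shut, with the mug, tin and carton where they stood and the arm clear; the judge's verdict was not shown.

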